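Fish the strainer out of the brush washer onto the drip tile

ROBOT

A 6-joint arm with a two-finger parallel gripper is mounted at the origin on the work surface. World frame = base frame: x ahead of the robot, y to its left, z up, the work surface at z = 0. Lengths are in m, angles in rad, forces in N, time in s.
With the tool pointing down it reaches from about 0.375 to 0.925 m from the base axis. Payload 5.7 kg.
Tool frame: the origin (TCP) lies midway between the tips of the shut fingers; the grasp point (between the pads) lies 19 mm behind it; z points along the fingers, y is the line along which they close (so a half turn about z gives the same grasp; the last joint's range is limited). The gripper opens to 88 mm and grips with 3 to 60 N. Pads are 20 mm wide; open, the fingers measure 115 mm over their backs; the gripper's body (75 mm by 178 mm) begins 61 mm behind the grasp point.
Start: joints at [-1.324, 0.359, 1.51, -0, 1.272, -0.115], TCP at [0.212, -0.561, 0.192] pointing down, gripper open.
Joint ranges: [-2.97, 2.97], [-1.01, 2.36], [0.21, 2.38], [-0.96, 4.11], [0.2, 2.71], [-2.98, 2.98]. Speed limits (rad/s): [2.39, 2.39, 3.14, 3.14, 3.14, 3.14].

INTERFACE

Orientations are given as a unit quaternion [x, y, z, w].
In Python, from bench import move_ptp, servo_line, goto_joints, move_gripper, sleep, inverse_kinematics, capture, PlanningError, close_job, spot_in, silhouettes, current_clock, current_joint_pos, current_qvel, current_joint_torque, current_position, current_orientation, current_force, current_torque, current_finger_gap, current_grip_force gives the robot as it stands. Calls block until the motion is done:
- move_ptp(position, orientation): joint-space move of the TCP to a pose.
- servo_line(position, orientation=None, rate=0.15, contact_N=None): straight line of the TCP; orientation=None keeps the orientation; rate is the mean speed in m/s. With contact_N (N) it stops when the force on the tool has changed by that much, and returns True; else False.
- goto_joints(angles): joint-space move.
- move_gripper(opening): finger opening in m; the grip force is fixed at half the most; returns when the fingers have stopped.
- sleep(seconds).
- inverse_kinematics(position, orientation): joint angles nearest the present ones, or None.
- capture(name): name is "scene" or "side" or "wrist"; returns a dict with "image" (420x560x3 uint8, blue, green, red), "range_z" (420x560 float32, m along the optical axis (not along the pixel's ray), 0 where there is no reading), "intrinsics" (3x3 intrinsics, pixels), "R" (3x3) and "t" (3): a world point X has camera coordinates R X + t. Camera axes: x right, y down, z forward; pixel columns grow to the right and rows downward; lengths in m; the calibration is good to about 2 mm. A picture is of the moment at which its call begins.
A pose or a line that the arm cannot do raises PlanningError and nothing moves.
- close_job(): hands the job in; it is judged then, once.
Trained networks look in the newest picture that a camera, given by its name, has taken for a name from the list of things; names that differ only in an ending like _2 or _b are one class to them, and where a whole thing is asked for, a point or a joint stands for the part that bears it (a point fixed in the world has none). Each returns a list of dicts, best first, with "conf" (0 to 1); they miss things now and then, are a little off and sometimes report something else, mostly with a low value. They report only what shows in the picture. A call takes as long as a camera call.
- spot_in(camera, query): "xy" ([column, row] in pixels, amid what is visible of it).
- silhouettes(camera, query): "region" (420x560 bool, what is visible of it) and "xy" ([column, row] in pixels, amid what is visible of it).
Readings, each from a call of its own:
- current_clock(): time.
- current_joint_pos(): joint angles.
- current_qvel(): joint speeds.
- current_joint_torque(): joint torques, N m.
- current_position(): TCP position.
- current_orientation(): TCP orientation.
- current_force(): force on the tool from outside, world axes, zero at the start.
- current_torque(): the same for the moment, N m.
- current_finger_gap(): finger opening in m.
- current_grip_force(): force on a finger pad.
Only numpy, scipy, OpenCV 4.12 (cv2) and the standard library are available. Lean on these libraries where they do the work, as an engineer would, in place of code of your own. Each camera call takes 0.05 s, during which the arm holds its last target. There are 200 camera calls.

TASK

Draw the flat drip tile out from under the brush rack towards you until no part of it is under the rack, and leave it flat on the bench. Then take the red-handled hook from its wooden block, catch the wire loop of the strainer down inside the steel brush washer, draw the strainer out and lower it upright onto the tile while it is still on the hook, all four feet on the tile; fingers must not touch the strainer. Unhook it and stand the hook back in its hole with the collar down on the block; the washer stays standing in its place and nothing else on the bench is disturbed.

Things in the scene. Friction and masses are not known exactly. Their poses are not given: they have to be found in the camera images.
- rack: Wooden brush-drying rack fixed to the bench: two end boards and a top board, brushes hanging in it. Origin: middle of its front edge at bench level; x points back under the rack, away from the robot. 130 mm deep (x), 222 mm wide (y), 198 mm clear between the end boards, top board 120 to 132 mm above the bench, brush handles to 185 mm, brush heads down to 50 mm.
- tile: Loose flat matt white tile with a blue line, 190 (x) x 150 (y) mm, 8 mm high in all, about 0.45 kg, no rim, on four 2 mm glides that slide easily on the bench (friction about 0.12); starts with its front 77 to 93 mm sticking out of the rack. Origin: centre of its underside; -x points to its front edge. A fingertip pressed on top with 10 to 20 N drags it along.
- tile_top (a point): Centre of the tile's upper face, 8 mm above the bench (axes as the tile).
- tile_back (a point): Middle of the tile's rear edge (95 mm behind its centre), half-way up. The tile is out from under the rack when this point has negative x in the rack's frame.
- stand: Wooden tool block fixed to the bench, 110 x 80 x 95 mm high, with a round vertical hole 32 mm wide, 90 mm deep. Origin: on the hole's axis, at bench level; the block reaches from x = -35 to +75 mm, y +-40 mm; short tool ends stand up to 40 mm above its top at x = +44 mm and beyond.
- stand_hole (a point): Centre of the hole's mouth, in the block's top face, 95 mm above the bench.
- hook_grip (a point): Lifting hook standing in the block, 0.1 kg. This point: middle of its red handle, on the hook's axis, where it is gripped. Handle 24 mm along the hook's x, 16 mm along its y, from 29 mm below to 43 mm above the point. Under it a brass collar 48 mm wide; the collar's underside, 38 mm below the point, rests on the block. Below it a 5 mm steel stem ends in a J (see hook_seat). z is up.
- hook_seat (a point): Inside bottom of the J, on the hook's axis, 115 mm below hook_grip, same axes. The J lies in the hook's x-z plane: the stem comes down at x = -9 mm, bends under, the tip rises at x = +9 mm to 15 mm above this point. It opens upward, 13 mm wide inside; lowest point 5 mm below this one. All below the collar lies within 11.5 mm of the axis.
- washer: Loose steel brush washer, an open upright can (0.6 kg, empty and dry): 86 mm outside, 80 mm inside diameter, 115 mm high, floor 4 mm thick; latches on its sides 49 mm from the axis. Origin: centre of its underside.
- strainer: Strainer standing in the washer, within 4 mm of its axis, 0.08 to 0.17 kg: round aluminium dish 68 mm across, rim 20 mm high, four 8 mm feet (28 mm from the middle), with a stiff upright brass wire loop over its middle. Origin: centre of its underside, at the feet. The loop stands in its y-z plane: a hook enters it along the strainer's x axis, from either side.
- strainer_loop (a point): Crown of the loop, middle of the wire, 68 mm above the feet (axes as the strainer); at the start 43 mm below the washer's rim. Wire 4 mm thick; the opening is 28 mm wide, from 11 to 66 mm above the feet, sides straight to 52 mm, the top round.
- lid: The washer's flat steel lid, 92 mm across, lying by; leave alone. Origin at its underside.
- oiler: Steel oil can with spout and handle, about 150 mm wide and 170 mm high; leave alone. Origin at its underside.
- pigment: Small pigment jar 44 mm across, 45 mm high; leave alone. Origin at its underside.
- sander: Cork sanding block 32 x 60 x 24 mm; leave alone. Origin at its underside.
- bowl: Terracotta bowl 150 mm across, 55 mm high; leave alone. Origin at its underside.
- crock: Blue crock 100 mm across and 100 mm high with tool handles to 164 mm; leave alone. Origin at its underside.
- knife: Spatula with a wooden handle, 200 mm long, lying flat; leave alone. Origin at its middle.

How it is judged:
By the outcome, as a careful person would: the job done as asked, in the order asked, and still so for the second after the job is handed in, with the robot touching nothing.
It also fails if it takes over 72 s, if anything falls off the work surface, if the arm or the gripper's body presses on something with over 40 N, if the wrist force passes 120 N, or if a joint passes its speed limit or range.

## Working session

There is one attempt and no reset: what is moved stays moved. The work goes in short steps, each a Python script; the robot and the scene stay as the last script left them, time stands still between calls to the robot, and variables do not carry over. Pictures are saved under pics/ and viewed, at most 13 in all, crops included, and the job is handed in when it is done.

```bash
ls; mkdir -p pics; cat > h.py <<'E'
import numpy as np, cv2
from bench import *
from scipy.spatial.transform import Rotation as Ro
def pts(c,mask):
    v,u=np.nonzero(mask&(c["range_z"]>0)); z=c["range_z"][v,u]
    K=c["intrinsics"]; P=np.stack([(u-K[0,2])/K[0,0]*z,(v-K[1,2])/K[1,1]*z,z],1)
    return (P-c["t"])@c["R"], np.stack([u,v],1)
def proj(c,X):
    p=np.atleast_2d(X)@c["R"].T+c["t"]; p=p@c["intrinsics"].T
    return p[:,:2]/p[:,2:]
def down(yaw): # tool z down; tool y (closing line) at yaw+90deg.. tool x at yaw
    return (Ro.from_euler('z',yaw)*Ro.from_euler('x',np.pi)).as_quat()
def yaw_now():
    return np.arctan2(*Ro.from_quat(current_orientation()).as_matrix()[[1,0],[0,0]])
E
cat > a.py <<'E'
from h import *
ims=[]
for cam in ("scene","side"):
    c=capture(cam); cv2.imwrite(f"pics/{cam}0.png",c["image"]); np.savez(f"{cam}0.npz",**c)
    print(cam,"campos",np.round(-c["R"].T@c["t"],3))
    for n in "rack tile stand hook_grip washer strainer strainer_loop lid oiler pigment sander bowl crock knife".split():
        for d in silhouettes(cam,n)[:2]:
            if d["conf"]<.3: continue
            P,_=pts(c,d["region"])
            if len(P)<5: continue
            print(n,round(d["conf"],2),np.round(d["xy"]),len(P),"med",np.round(np.median(P,0),3),"lo",np.round(np.percentile(P,2,axis=0),3),"hi",np.round(np.percentile(P,98,axis=0),3))
print(current_clock(),yaw_now(),current_position())
E
python3 a.py
```

```text
pics
scene campos [1.105 0.308 1.062]
rack 0.92 [249. 255.] 5774 med [0.727 0.013 0.132] lo [ 0.649 -0.103  0.012] hi [0.786 0.115 0.163]
tile 0.87 [267. 234.] 539 med [0.587 0.013 0.009] lo [ 0.567 -0.064  0.004] hi [0.761 0.087 0.013]
tile 0.55 [360. 205.] 301 med [0.392 0.163 0.037] lo [ 0.363  0.139 -0.002] hi [0.404 0.183 0.049]
stand 0.89 [348. 263.] 1718 med [0.612 0.211 0.094] lo [0.525 0.163 0.002] hi [0.638 0.255 0.128]
hook_grip 0.66 [354. 244.] 365 med [0.567 0.218 0.106] lo [0.542 0.195 0.098] hi [0.58  0.237 0.18 ]
hook_grip 0.45 [258. 158.] 242 med [ 0.393 -0.169  0.023] lo [ 0.371 -0.201  0.002] hi [ 0.403 -0.143  0.028]
washer 0.9 [214. 181.] 1337 med [ 0.567 -0.21   0.073] lo [ 0.52  -0.254  0.007] hi [ 0.604 -0.168  0.117]
lid 0.68 [329. 333.] 1213 med [0.751 0.25  0.012] lo [ 0.704  0.207 -0.   ] hi [0.79  0.291 0.032]
lid 0.55 [172. 155.] 572 med [ 0.51  -0.423  0.005] lo [ 0.4   -0.483 -0.   ] hi [ 0.562 -0.378  0.022]
oiler 0.95 [154. 239.] 1394 med [ 0.787 -0.238  0.067] lo [ 0.727 -0.298  0.005] hi [ 0.823 -0.206  0.137]
pigment 0.51 [359. 205.] 263 med [0.39
[... 1699 characters left out ...]
 0.566 -0.372  0.02 ]
sander 0.51 [362. 215.] 228 med [ 0.384 -0.163  0.021] lo [ 0.37  -0.217 -0.003] hi [ 0.404 -0.141  0.027]
bowl 0.87 [199. 346.] 3176 med [0.589 0.45  0.021] lo [0.512 0.392 0.001] hi [0.645 0.526 0.055]
bowl 0.57 [317. 138.] 919 med [ 0.657 -0.416  0.07 ] lo [ 0.615 -0.583 -0.   ] hi [ 0.707 -0.396  0.141]
crock 0.78 [315. 137.] 927 med [ 0.657 -0.416  0.068] lo [ 0.615 -0.594 -0.002] hi [ 0.754 -0.396  0.134]
crock 0.64 [192. 269.] 686 med [0.741 0.257 0.011] lo [0.704 0.212 0.003] hi [0.784 0.294 0.029]
knife 0.77 [355. 161.] 420 med [ 0.499 -0.432  0.004] lo [ 0.393 -0.486 -0.001] hi [ 0.562 -0.374  0.02 ]
1.5 0.3617832740605551 [ 0.21233585 -0.56111684  0.19209758]
```

```bash
python3 - <<'E'
import cv2
a=cv2.imread("pics/scene0.png")[120:380,100:500]; b=cv2.imread("pics/side0.png")[110:400,150:410]
cv2.imwrite("pics/s1.png",cv2.resize(a,None,fx=2,fy=2,interpolation=3)); cv2.imwrite("pics/s2.png",cv2.resize(b,None,fx=2,fy=2,interpolation=3))
E
```

```text
(no output)
```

View pics/s1.png

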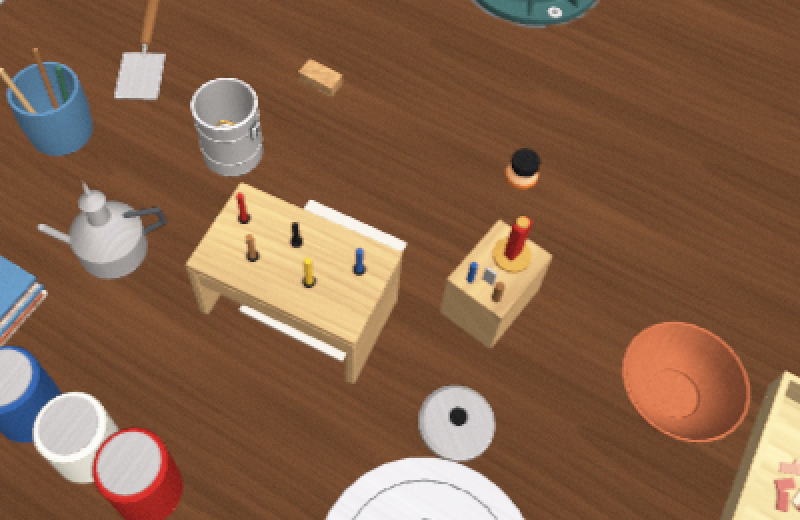

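View pics/s2.png

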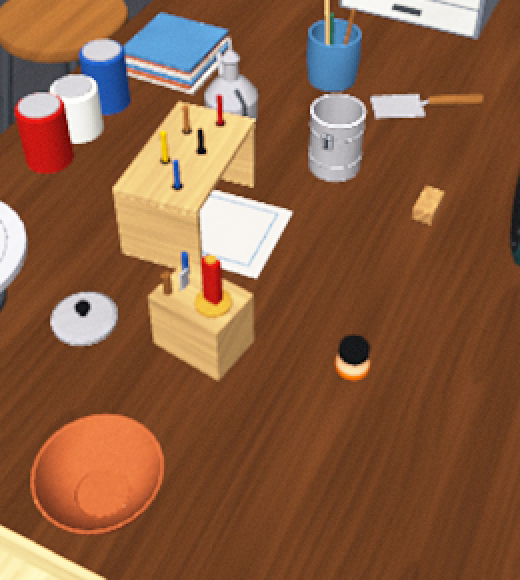

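```bash
cat > b.py <<'E'
from h import *
A=[]
for cam in ("scene","side"):
    c=dict(np.load(f"{cam}0.npz")); P,uv=pts(c,np.ones((420,560),bool)); A.append(P)
    def box(lo,hi): 
        m=np.all((P>lo)&(P<hi),1); return P[m]
    def rect(Q):
        r=cv2.minAreaRect((Q[:,:2]*1000).astype(np.float32)); return np.round(r[0],1),np.round(r[1],1),round(r[2],1)
    print(cam,"racktop",rect(box([.6,-.15,.125],[.82,.15,.138])))
    print("tile",rect(box([.54,-.1,.005],[.635,.12,.013])))
    print("standtop",rect(box([.5,.14,.09],[.66,.28,.1])))
    H=box([.5,.15,.125],[.585,.27,.19]); print("handle",len(H),np.median(H,0),H[H[:,2]>.172].mean(0),H[:,2].max(),rect(H))
    C=box([.5,.15,.1],[.6,.27,.112]); print("collar",rect(C))
    W=box([.48,-.28,.108],[.64,.14-.28+.0,.12]); 
    (x,y),r=cv2.minEnclosingCircle((W[:,:2]*1000).astype(np.float32)); print("washer",x,y,r,rect(W))
c=capture("wrist"); R=Ro.from_quat(current_orientation()).as_matrix()
print("cam in tool",R.T@(-c["R"].T@c["t"]-current_position()), "cam axes in tool\n",np.round(R.T@c["R"].T,3)); print(c["intrinsics"])
E
python3 b.py
```

```text
scene racktop (array([715.3,   1.5]), array([131.4, 223.2]), 5.1)
tile (array([568. ,   8.2]), array([213.8,  55.1]), 87.1)
standtop (array([578.3, 210.8]), array([ 81. , 115.2]), 80.8)
handle 149 [0.56629075 0.21659153 0.16408374] [0.56004791 0.2160196  0.17718857] 0.18228710693345648 (array([560. , 215.9]), array([16.3, 22.9]), 82.5)
collar (array([562.6, 211.5]), array([69.3, 70.5]), 84.9)
washer 561.8331298828125 -212.55726623535156 45.105567932128906 (array([ 562.3, -212.4]), array([88.7, 85.9]), 35.7)
side racktop (array([715.1,   2.9]), array([133. , 227.1]), 5.9)
tile (array([592.1,   7.6]), array([156.3,  91.5]), 86.1)
standtop (array([579.4, 212.1]), array([ 83.3, 113.3]), 80.4)
handle 177 [0.55404818 0.22282402 0.15699583] [0.55696112 0.21898144 0.17614532] 0.17978421797743468 (array([556.9, 218.4]), array([16.2, 25. ]), 85.6)
collar (array([556.4, 220. ]), array([43.5, 39.9]), 30.1)
washer 562.4835815429688 -211.1636962890625 46.56753921508789 (array([ 561.2, -211.3]), array([85.4, 91.2]), 13.2)
cam in tool [ 0.0726612   0.00056735 -0.19230327] cam axes in tool
 [[-0.    -0.964 -0.267]
 [ 1.    -0.     0.001]
 [-0.001 -0.267  0.964]]
[[336.16343971   0.         278.1483046 ]
 [  0.         336.16343971 210.16054991]
 [  0.           0.           1.        ]]
```

```bash
cat > c.py <<'E'
from h import *
W=np.array([.562,-.2115])
move_ptp([W[0],W[1]-.0727,.20],down(np.pi/2))
c=capture("wrist"); np.savez("w1.npz",**c); cv2.imwrite("pics/w1.png",c["image"])
for n in ("strainer_loop","strainer","washer"):
    for d in silhouettes("wrist",n)[:1]:
        P,_=pts(c,d["region"]); print(n,d["conf"],d["xy"],np.median(P,0)); np.save(n+".npy",d["region"])
P,_=pts(c,np.ones((420,560),bool))
m=(np.hypot(P[:,0]-W[0],P[:,1]-W[1])<.06)
R=P[m&(P[:,2]>.108)&(P[:,2]<.122)]; (x,y),r=cv2.minEnclosingCircle((R[:,:2]*1000).astype(np.float32)); print("rim",x,y,r,R[:,2].mean())
L=P[m&(np.hypot(P[:,0]-x/1e3,P[:,1]-y/1e3)<.034)&(P[:,2]>.034)&(P[:,2]<.085)]
print("loop pts",len(L)); mu=L[:,:2].mean(0); w,v=np.linalg.eigh(np.cov(L[:,:2].T)); print(mu,np.sqrt(w),np.degrees(np.arctan2(v[1,1],v[0,1])),"zmax",np.percentile(L[:,2],[50,95,100]))
T=L[L[:,2]>L[:,2].max()-.008]; print("crown",T.mean(0),np.ptp(T,axis=0))
print(current_clock())
# the tile, from close by
move_ptp([.53,0,.16],down(np.pi)); 
c=capture("wrist"); np.savez("w2.npz",**c)
d=silhouettes("wrist","tile")[0]; print("tile",d["conf"],d["xy"]); np.save("tile.npy",d["region"])
img=c["image"].copy(); cs,_=cv2.findContours(d["region"].astype(np.uint8),0,2); cv2.drawContours(img,cs,-1,(0,0,255),1)
a=cv2.imread("pics/w1.png"); cv2.imwrite("pics/w12.png",cv2.resize(np.hstack([a[:,120:440],img[:, 60:500]]),(760,420)))
print(current_clock())
E
python3 c.py
```

```text
strainer_loop 0.63 [277.7, 116.4] [ 0.56142906 -0.21413819  0.01521143]
strainer 0.64 [276.4, 118.9] [ 0.56144652 -0.21414542  0.01521409]
washer 0.58 [264.0, 90.4] [ 0.560107   -0.20990344  0.08272044]
rim 560.8953247070312 -214.58572387695312 44.247222900390625 0.11420311689169234
loop pts 161
[ 0.56125808 -0.21471366] [0.00114451 0.0097289 ] 104.13963617761706 zmax [0.07073305 0.07381387 0.07500599]
crown [ 0.56130288 -0.21471247  0.07141286] [0.00833119 0.02605303 0.0076475 ]
3.3833
tile 0.69 [285.2, 272.3]
4.6
```

View pics/w12.png

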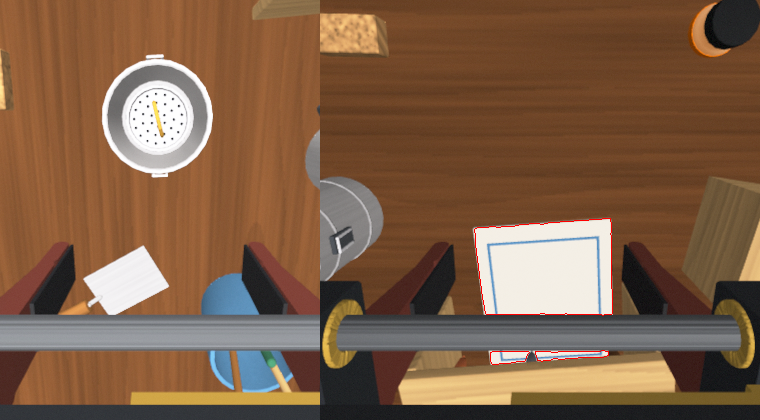

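```bash
cat >> h.py <<'E'
def onplane(c,uv,z):
    r=np.c_[uv,np.ones(len(uv))]@np.linalg.inv(c["intrinsics"]).T@c["R"]; o=-c["R"].T@c["t"]
    return (o+r*((z-o[2])/r[:,2])[:,None])
RACKO=np.array([.650,-.004]); RY=np.radians(5.5); RX=np.array([np.cos(RY),np.sin(RY)])
E
cat > d.py <<'E'
from h import *
c=dict(np.load("w2.npz")); m=np.load("tile.npy").astype(np.uint8)
cs,_=cv2.findContours(m,0,2); k=max(cs,key=cv2.contourArea)[:,0].astype(float)
X=onplane(c,k,.008)[:,:2]
x0=X[:,0].min()
F=X[(X[:,0]<x0+.02)]; hull=cv2.convexHull((X*1000).astype(np.float32))
ap=cv2.approxPolyDP(hull,6,True)[:,0]; print(ap)
fl=ap[np.argsort(ap[:,0])[:2]]; fl=fl[np.argsort(fl[:,1])]; d=fl[1]-fl[0]; print("front",fl,np.linalg.norm(d))
yaw=np.arctan2(-d[0],d[1]); mid=fl.mean(0)/1000; print("tile yaw",np.degrees(yaw),mid)
u=np.array([np.cos(yaw),np.sin(yaw)]); back=mid+.19*u; need=(back-RACKO)@RX; print("back in rack",need)
move_gripper(0)
p=mid+.024*u; q=down(np.pi+RY)
move_ptp([*p,.05],q); servo_line([*p,.02],rate=.15)
f0=current_force(); hit=servo_line([*p,.002],rate=.02,contact_N=12); print(hit,current_position(),np.array(current_force())-f0,current_clock())
E
python3 d.py
```

```text
[[562.2513    75.232414]
 [573.2959   -69.88268 ]
 [678.7236   -62.58748 ]
 [678.8993    82.8304  ]]
front [[573.2959   -69.88268 ]
 [562.2513    75.232414]] 145.53479
tile yaw 4.352354 [0.5677736  0.00267487]
back in rack 0.10875375182811628
False [0.59180726 0.00447472 0.00207954] [-0.48268354  0.40643815  0.8729833 ] 7.9083
```

```bash
python3 - <<'E'
from h import *
p=current_position()
print(current_force(),current_finger_gap())
c=capture("wrist"); cv2.imwrite("pics/w3.png",c["image"])
for z in (.0,-.004,-.008):
    hit=servo_line([p[0],p[1],z],rate=.02,contact_N=12); print(hit,current_position(),current_force())
    if hit or current_force()[2]>10: break
print(current_clock())
E
```

```text
[-0.0062483  -0.3991048  -0.10525223] 0.0001918753803073557
False [ 5.91703297e-01  4.48158411e-03 -9.36420331e-05] [ 0.29367115 -0.64064395  0.24612279]
False [ 0.59160765  0.00447673 -0.00423128] [-0.52374145 -0.06965492 -0.12071899]
False [ 0.59161136  0.00449801 -0.00821275] [0.08305684 0.49269465 0.09573147]
8.9083
```

View pics/w3.png

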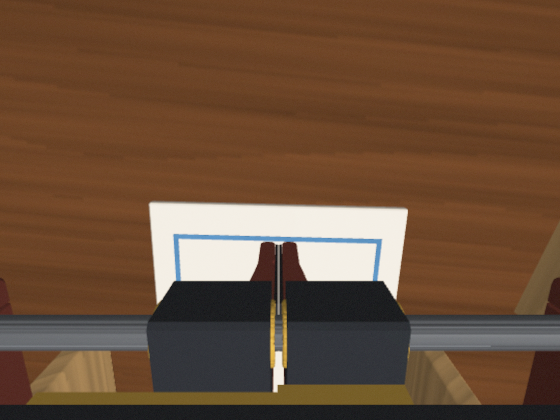

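```bash
python3 - <<'E'
from h import *
p=current_position(); c=capture("wrist")
print(proj(c,p), proj(c,p+[0,0,.019]), p)
P,uv=pts(c,np.ones((420,560),bool))
for u,v in [(268,246),(290,246),(268,255),(268,270),(230,225),(200,225)]:
    print(u,v,P[(uv==[u,v]).all(1)])
hit=servo_line([p[0],p[1],-.03],rate=.02,contact_N=12); print(hit,current_position(),current_force(),current_clock())
E
```

```text
[[279.32494993 241.20033434]] [[279.41933982 253.36612241]] [ 0.59161136  0.00449801 -0.00821275]
268 246 [[ 0.58105892 -0.0022758   0.02800205]]
290 246 [[0.57995897 0.00858488 0.02813425]]
268 255 [[ 0.58046798 -0.00195107  0.04063228]]
268 270 [[ 0.58044976 -0.00148428  0.05633254]]
230 225 [[ 0.57862629 -0.02405666  0.00814573]]
200 225 [[ 0.58006301 -0.04038788  0.00856891]]
True [ 0.59159689  0.00449826 -0.02213549] [-0.26683963 -0.17754128  5.60917861] 9.6917
```

```bash
python3 - <<'E'
from h import *
c=dict(np.load("w1.npz"))
P,uv=pts(c,np.ones((420,560),bool)); T=np.array([.562,-.2842,.20])
m=(abs(P[:,1]-T[1])<.03)&(abs(P[:,0]-T[0])<.08)&(P[:,2]>.17)&(P[:,2]<.32)&(uv[:,1]<312)
Q=P[m]-T; 
for s in (-1,1):
    q=Q[Q[:,0]*s>0]; print(len(q),"z",np.percentile(q[:,2],[0,2,10]),"lowest",q[q[:,2].argsort()[:5]], "x",np.percentile(q[:,0],[0,5,50,95,100]))
print(current_force(),current_finger_gap())
E
```

```text
3649 z [0.02944906 0.03290785 0.04117232] lowest [[-0.04463388 -0.00898023  0.02944906]
 [-0.0485565   0.00913728  0.02948756]
 [-0.04447976  0.00078311  0.02950878]
 [-0.05106448  0.00923008  0.02971973]
 [-0.04463109 -0.00999453  0.02974925]] x [-0.07402897 -0.05440889 -0.04575706 -0.04404167 -0.04362406]
3658 z [0.0298924  0.03268141 0.0411479 ] lowest [[0.04884794 0.00913633 0.0298924 ]
 [0.0437175  0.00083798 0.0299582 ]
 [0.0437417  0.00759479 0.03014788]
 [0.04364946 0.00044412 0.03034499]
 [0.04919869 0.0093405  0.03042774]] x [0.04287598 0.04334678 0.04507833 0.05371639 0.07361602]
[-0.26683963 -0.17754128  5.60917861] 0.0002942445470152887
```

```bash
cat > e.py <<'E'
from h import *
p=np.array(current_position()); z=p[2]
for i in range(10):
    f=current_force()[2]
    if f>13: break
    z-=.0007 if f<10 else .0003; servo_line([p[0],p[1],z],rate=.02)
print(z,current_force())
s=0; 
for L in (.03,.06,.09,.115,.140):
    servo_line([p[0]-L*RX[0],p[1]-L*RX[1],z],rate=.07)
    f=current_force()[2]
    if f<10: z-=.0005
    if f>18: z+=.0005
    print(L,np.round(current_force(),1))
q=np.array(current_position())
servo_line(q+[0,0,.05],rate=.2)
move_ptp([.50,-.015,.20],down(np.pi))
c=capture("wrist"); np.savez("w4.npz",**c); cv2.imwrite("pics/w4.png",c["image"])
d=silhouettes("wrist","tile")[0]; np.save("tile4.npy",d["region"]); print(d["conf"],d["xy"])
c=capture("side"); cv2.imwrite("pics/side4.png",c["image"]); np.savez("side4.npz",**c)
d=silhouettes("side","tile")[0]; print(d["conf"],d["xy"]); X=onplane(c,max(cv2.findContours(d["region"].astype(np.uint8),0,2)[0],key=len)[:,0].astype(float),.008)[:,:2]
r=cv2.minAreaRect((X*1000).astype(np.float32)); print(r,"rackx max",((X-RACKO)@RX).max())
print(current_clock())
E
python3 e.py
```

```text
-0.02353549061528412 [-4.48159183 -0.25528161 16.46224199]
0.03 [-0.6 -0.6 12.7]
0.06 [-0.9 -0.6 13.2]
0.09 [-0.3 -0.8 13.6]
0.115 [-0.3 -0.4 14.8]
0.14 [-0.7  0.2 16.9]
0.96 [289.6, 195.6]
0.56 [299.6, 237.0]
((526.2625732421875, -2.9516067504882812), (193.53688049316406, 159.00904846191406), 4.441163539886475) rackx max -0.027216878305110298
14.2833
```

```bash
cat > f.py <<'E'
from h import *
H=np.array([.5585,.2175]); y=np.radians(174)
move_ptp([*(H-.0727*np.array([np.cos(y),np.sin(y)])),.20],down(y))
move_gripper(.05)
c=capture("wrist"); np.savez("w5.npz",**c); cv2.imwrite("pics/w5.png",c["image"][40:300,130:430])
for n in ("hook_grip","stand"):
    for d in silhouettes("wrist",n)[:1]: print(n,d["conf"],d["xy"])
P,uv=pts(c,np.ones((420,560),bool)); P=P[(np.hypot(*(P[:,:2]-H).T)<.09)]
rect=lambda Q: print(len(Q),cv2.minAreaRect((Q[:,:2]*1000).astype(np.float32)),Q[:,2].mean())
N=P[np.hypot(*(P[:,:2]-H).T)<.035]
print("zmax",np.percentile(N[:,2],[99,100]))
for lo,hi in ((.165,.19),(.12,.165),(.098,.112)): print(lo); rect(N[(N[:,2]>lo)&(N[:,2]<hi)])
C=N[(N[:,2]>.099)&(N[:,2]<.112)]; print(cv2.minEnclosingCircle((C[:,:2]*1000).astype(np.float32)), np.median(C[:,2]))
rect(P[(P[:,2]>.09)&(P[:,2]<.099)])
print(current_clock())
E
python3 f.py
```

```text
hook_grip 0.74 [275.6, 115.6]
stand 0.59 [270.4, 154.0]
zmax [0.17907069 0.18033981]
0.165
946 ((557.5206909179688, 215.07464599609375), (15.962057113647461, 23.945297241210938), 78.5395278930664) 0.17618337321030683
0.12
0 ((0.0, 0.0), (0.0, 0.0), 0.0) nan
0.098
1664 ((557.7764892578125, 215.07284545898438), (47.067867279052734, 46.78656005859375), 84.95772552490234) 0.10195863850538024
((557.5726928710938, 215.13345336914062), 23.932498931884766) 0.10193510841892353
8609 ((578.8631591796875, 210.0535888671875), (80.12788391113281, 110.56486511230469), 81.08275604248047) 0.09483952780393727
16.35f.py:9: RuntimeWarning: Mean of empty slice.
  rect=lambda Q: print(len(Q),cv2.minAreaRect((Q[:,:2]*1000).astype(np.float32)),Q[:,2].mean())
  ret = ret.dtype.type(ret / rcount)
```

View pics/w5.png

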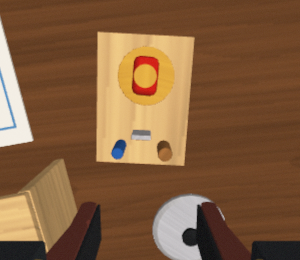

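```bash
cat > g.py <<'E'
from h import *
y=np.radians(169); H=[.5576,.2151]; q=down(y)
move_ptp([*H,.17],q); servo_line([*H,.085],rate=.12)
f0=current_force(); move_gripper(0); print(current_finger_gap(),current_grip_force(),current_position(),np.array(current_force())-f0)
servo_line([*H,.20],rate=.12); print(np.array(current_force())-f0,current_position())
out=[]
for cam in ("side","scene"):
    c=capture(cam); np.savez(cam+"6.npz",**c); u,v=proj(c,[*H,.16])[0].astype(int); print(cam,u,v)
    out.append(cv2.resize(c["image"][v-50:v+50,u-45:u+45],None,fx=4,fy=4,interpolation=3))
cv2.imwrite("pics/h6.png",np.hstack(out)); print(current_clock())
E
python3 g.py
```

```text
0.015628389748882865 29.997848868370056 [0.55765262 0.21515337 0.08521188] [ 0.80388679 -0.03760086  2.5629412 ]
[ 0.96461848 -0.60435313 -1.20047161] [0.55692906 0.21489175 0.19910022]
side 255 243
scene 359 234
19.4583
```

View pics/h6.png

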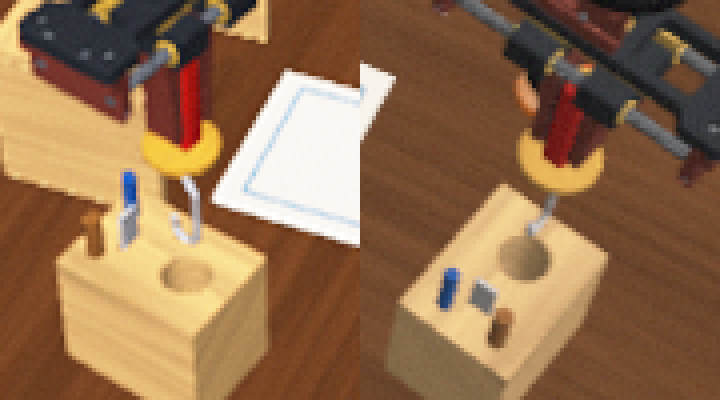

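```bash
cat > k.py <<'E'
from h import *
S=np.array([.5613,-.2147]); a=np.radians(14.1); ux=np.array([np.cos(a),np.sin(a)]); q=down(a+np.pi)
p=current_position()
servo_line([p[0]-.01,p[1],.24],rate=.15)
A=S-.019*ux
move_ptp([*A,.25],q); f0=np.array(current_force())
print("h1",servo_line([*A,.19],rate=.12), servo_line([*A,.114],rate=.06,contact_N=4), current_position(),np.array(current_force())-f0)
print("h2",servo_line([*S,.114],rate=.03,contact_N=4), current_position(),np.array(current_force())-f0)
c=capture("wrist"); np.savez("w7.npz",**c); cv2.imwrite("pics/w7.png",c["image"])
print(current_clock())
E
python3 k.py
```

```text
h1 False False [ 0.54321203 -0.21951263  0.11442325] [-0.41963068  0.4613029  -0.80268253]
h2 False [ 0.56114088 -0.21459893  0.11388481] [-0.27562405  0.41967346 -0.71534317]
24.3833
```

View pics/w7.png

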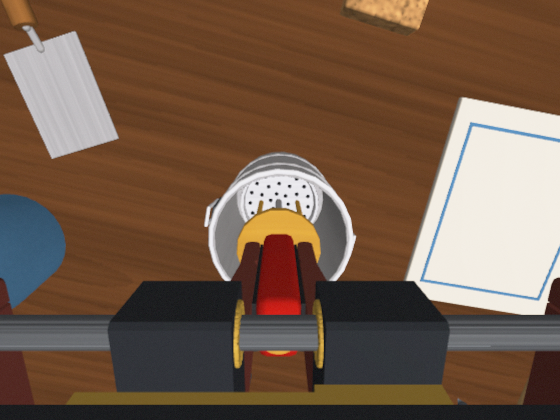

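```bash
cat > l.py <<'E'
from h import *
S=np.array([.5613,-.2147]); f0=np.mean([current_force() for _ in range(1)],0)
print(servo_line([*S,.150],rate=.05,contact_N=8),current_position(),np.array(current_force())-f0)
print(servo_line([*S,.285],rate=.08,contact_N=8),current_position(),np.array(current_force())-f0)
out=[]
for cam in ("side","scene"):
    c=capture(cam); np.savez(cam+"8.npz",**c); u,v=proj(c,[*S,.17])[0].astype(int)
    out.append(cv2.resize(c["image"][v-55:v+55,u-45:u+45],None,fx=4,fy=4,interpolation=3))
cv2.imwrite("pics/h8.png",np.hstack(out)); print(current_clock())
E
python3 l.py
```

```text
False [ 0.56105274 -0.2145814   0.14977784] [-0.66216145  0.9290694  -0.00200627]
False [ 0.56102797 -0.21458282  0.28442036] [-0.53027848  0.75743233  0.365223  ]
27.1917
```

View pics/h8.png

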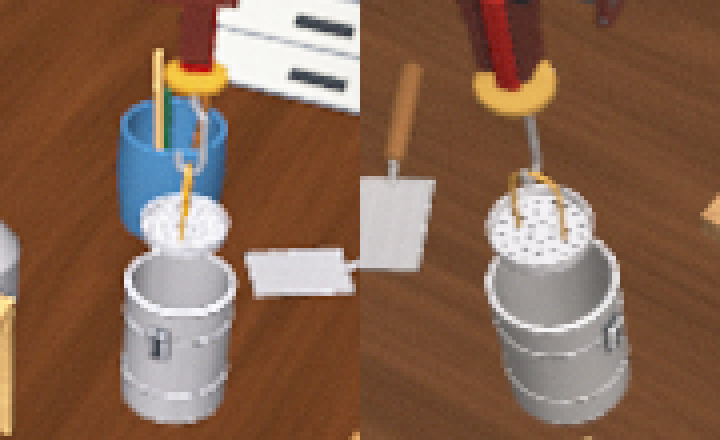

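```bash
cat > m.py <<'E'
from h import *
T=[.526,-.003]; p=current_position()
servo_line([*T,.285],rate=.09); sleep(.4)
servo_line([*T,.160],rate=.07); servo_line([*T,.147],rate=.03); sleep(.3)
servo_line([*T,.137],rate=.015)
print(current_position(),current_force())
out=[]
for cam in ("side","scene"):
    c=capture(cam); np.savez(cam+"9.npz",**c); u,v=proj(c,[*T,.06])[0].astype(int)
    out.append(cv2.resize(c["image"][v-55:v+55,u-50:u+50],None,fx=4,fy=4,interpolation=3))
cv2.imwrite("pics/h9.png",np.hstack(out)); print(current_clock())
E
python3 m.py
```

```text
[ 0.5261177  -0.00302394  0.13706363] [ 0.71445622  0.00575752 -0.91446944]
33.8583
```

View pics/h9.png

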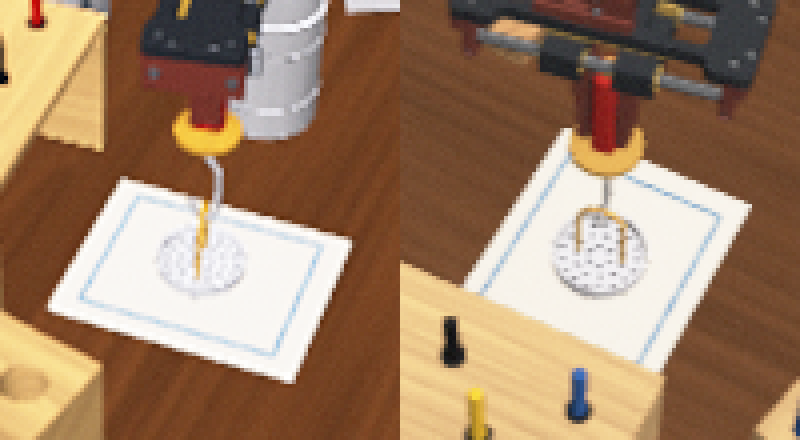

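```bash
cat > n.py <<'E'
from h import *
T=np.array([.526,-.003]); a=np.radians(14.1); ux=np.array([np.cos(a),np.sin(a)]); B=T-.021*ux
print(servo_line([*T,.117],rate=.05,contact_N=5),servo_line([*B,.117],rate=.04,contact_N=4))
servo_line([*B,.24],rate=.12)
H=[.5576,.2151]; q=down(np.radians(169))
move_ptp([*H,.235],q); servo_line([*H,.19],rate=.1); sleep(.2)
out=[]
for cam in ("side","scene"):
    c=capture(cam); np.savez(cam+"10.npz",**c); u,v=proj(c,[.545,.1,.08])[0].astype(int)
    out.append(cv2.resize(c["image"][v-80:v+80,u-65:u+65],None,fx=3,fy=3,interpolation=3))
cv2.imwrite("pics/h10.png",np.hstack(out)); print(current_position(),current_clock())
E
python3 n.py
```

```text
False False
[0.55796252 0.21523372 0.19061049] 38.075
```

View pics/h10.png

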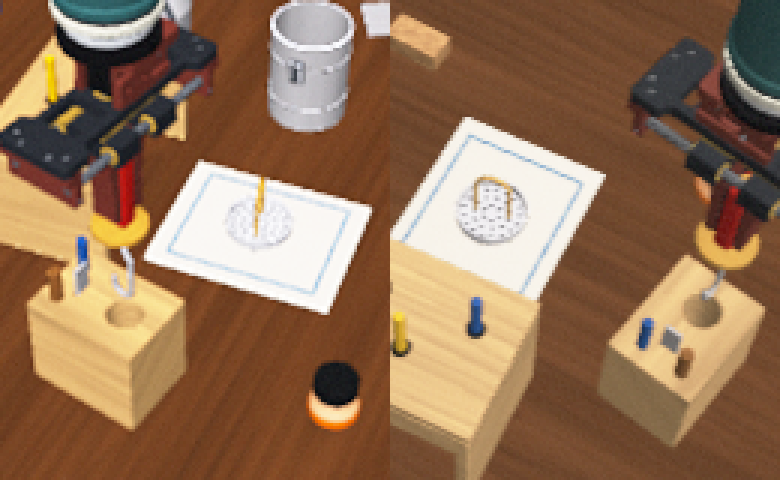

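```bash
cat > o.py <<'E'
from h import *
H=np.array([.5576,.2151]); f0=np.array(current_force())
print(servo_line([*H,.092],rate=.05,contact_N=5),current_position(),np.array(current_force())-f0)
print(servo_line([*H,.083],rate=.015,contact_N=4),current_position(),np.array(current_force())-f0)
E
python3 o.py
```

```text
False [0.55783098 0.21513974 0.09228021] [ 0.09250435  1.2317384  -0.58013879]
True [0.55763957 0.21515162 0.08519748] [-0.17823684  0.59439743  5.46996275]
```

Collar is seated at the same height as at the grasp; release, back off and verify.

```bash
cat > r.py <<'E'
from h import *
H=np.array([.5576,.2151]); y=np.radians(169)
move_gripper(.05); servo_line([*H,.18],rate=.12)
move_ptp([*(H-.0727*np.array([np.cos(y),np.sin(y)])),.22],down(y)); sleep(.3)
c=capture("wrist"); P,_=pts(c,np.ones((420,560),bool)); N=P[np.hypot(*(P[:,:2]-H).T)<.03]
C=N[(N[:,2]>.098)&(N[:,2]<.112)]; print("collar",cv2.minEnclosingCircle((C[:,:2]*1000).astype(np.float32)),np.median(C[:,2]),"top",N[:,2].max())
out=[]
for cam in ("side","scene"):
    c=capture(cam); P,_=pts(c,np.ones((420,560),bool)); 
    W=P[np.all((P>[.48,-.28,.108])&(P<[.64,-.14,.12]),1)]; print("washer",cv2.minEnclosingCircle((W[:,:2]*1000).astype(np.float32)))
    d=silhouettes(cam,"tile")[0]; X=onplane(c,max(cv2.findContours(d["region"].astype(np.uint8),0,2)[0],key=len)[:,0].astype(float),.008)[:,:2]
    print(d["conf"],cv2.minAreaRect((X*1000).astype(np.float32)),"rackx max",((X-RACKO)@RX).max())
    u,v=proj(c,[.545,.02,.06])[0].astype(int); out.append(cv2.resize(c["image"][v-90:v+90,u-65:u+65],None,fx=3,fy=3,interpolation=3))
cv2.imwrite("pics/h11.png",np.hstack(out)); print(current_clock())
E
python3 r.py
```

```text
collar ((557.4690551757812, 214.57229614257812), 23.895488739013672) 0.10193975885030965 top 0.18012825887691924
washer ((563.084716796875, -212.3237762451172), 46.016929626464844)
0.62 ((526.7782592773438, -2.9734954833984375), (193.72903442382812, 159.34640502929688), 4.131808280944824) rackx max -0.02614471370791337
washer ((561.7879638671875, -213.23550415039062), 45.3585205078125)
0.93 ((509.8862609863281, -6.2996368408203125), (157.0171356201172, 154.61886596679688), 3.353947401046753) rackx max -0.061900233092772865
43.2917
```

View pics/h11.png

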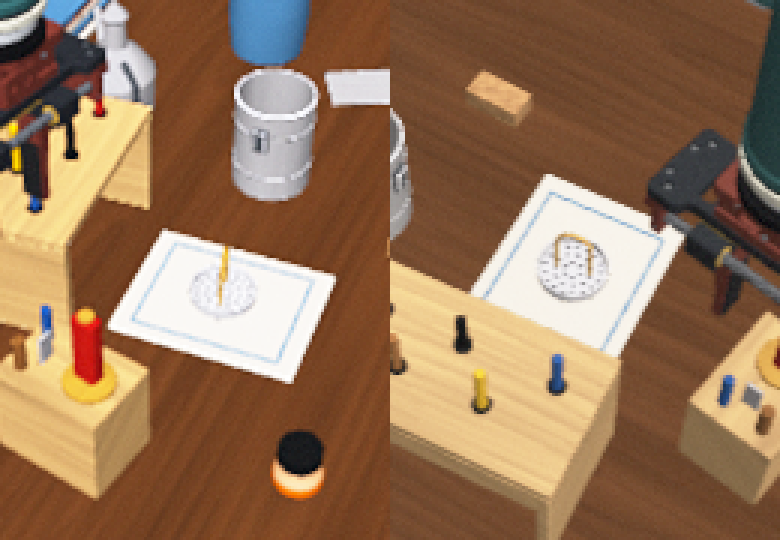

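The pictures show the tile clear of the rack with the strainer upright on it, the hook seated in its block and the washer in place, so I'm handing in.

```bash
python3 -c "
from bench import *
print(close_job())"
```

```text
the job is handed in; nothing more can be done
None
```

The job is handed in at about 43 s: the tile is about 26 mm clear of the rack, the strainer stands upright on it, the hook is back in its hole with the collar down, and the washer has not moved; the fingertips turned out to sit about 29 mm behind the reported TCP, which I measured and corrected for.

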